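# Draw the mask brush out from under the taped end of a delivery carton

## Robot

A 7-joint arm with a two-finger parallel gripper is mounted at the origin on a cart in front of the work surface, level with it; the furniture and walls round the work are solid. World frame = base frame: x ahead of the robot, y to its left, z up, the work surface at z = 0. Lengths are in m, angles in rad, forces in N, time in s.
With the tool pointing down it reaches from about 0.425 to 0.925 m from the base axis. Payload 6.8 kg.
Tool frame: the origin (TCP) lies on the centre line of the jaws, within the pads' length; the fingertips stand 25 mm ahead of it and the grasp point (between the pads) lies 6 mm ahead of it (robot.tcp_to_tips is the distance from the TCP to the fingertips, in m); z points along the fingers, y is the line along which they close (so a half turn about z gives the same grasp; the last joint's range is limited). The gripper opens to 85 mm and grips with 20 to 120 N. Pads are 22 mm wide; open, the fingers measure 114 mm over their backs; the gripper's body (76 mm by 85 mm) begins 54 mm behind the grasp point. The pads swing forward as they close: fully open they stand 13 mm farther back than shut.
Start: joints at [1.237, 0.477, 0.022, 1.555, -0.011, 1.109, -0.083], TCP at [0.151, -0.658, 0.256] pointing down, gripper open.
Joint ranges: [-2.96, 2.96], [-0.34, 2.1], [-1.41, 1.46], [0.24, 2.44], [-1.37, 4.51], [0.17, 1.92], [-2.96, 2.96]. Speed limits (rad/s): [2.39, 2.39, 3.14, 3.14, 3.14, 3.14, 3.14].

## Interface

Orientations are given as a unit quaternion [x, y, z, w].
In Python, from bench import robot gives the robot as it stands.
- The arm moves only by the tool servo_tool, never from a script. Its argument "commands" is a list that holds one entry, the list of rows, each a list of 6 numbers: the shift along the tool's x, y, z in m, then the turn, a rotation vector about the tool's x, y, z in rad. In form: [[[dx, dy, dz, wx, wy, wz], ...]]. A call has 1 to 12 rows; each row shifts and turns the commanded pose from where the row before left it, along the tool's axes as they then stand; what a row does not reach is not made up. A row lasts 1/12 s, in which the tool goes at most 41.7 mm and 7.16 degrees, less where a joint would pass 70% of its speed; a pose out of reach is approached as far as the arm can. A call is refused whole if a number of a shift passes 0.0417 or a number of a turn 0.125, either way. A call with a gripper value outside its range is refused whole. "claw" is the closure, from 0 (fully open) to 1 (shut), set as the call begins (left out, the last holds). The fingers move at their own pace and stop on an object; "force" is the grip in N (left out, the last holds). Time passes only in rows, so rows that do not move let the fingers close. It gives the time, the measured TCP pose, the force, the opening and the grip force at its end, in the units of the state.
- robot.sense(): the state, without advancing time (a new reading comes with each control period).
- robot.capture(name): name is "scene" or "top" or "wrist"; returns (picture, depth): 420x560x3 uint8, blue, green, red; 420x560 float32, m along the optical axis (not along the pixel's ray), 0 where there is no reading.
- robot.get_calibration(name): a dict with "fx", "fy", "cx", "cy" (pixels), "k1" (the pictures are not rectified: a ray, as slopes to the right and down, at radius r is drawn at 1 + k1 r^2 times it, then the intrinsics apply), "rvec" (rotation vector, rad) and "tvec" (3), from world to camera coordinates, as OpenCV has them. Camera axes: x right, y down, z forward; pixel columns grow to the right and rows downward; lengths in m; the calibration is good to about 2 mm. A picture is of the moment at which its call begins: read the wrist's pose just before it. get_calibration takes no time and is no camera call; for the wrist camera it gives the pose at the moment of the call.
- robot.finish_job(): hands the job in; it is judged then, once.
The state is a dict: "clock": time; "joint_pos": joint angles; "qd": joint speeds; "joint_efforts": joint torques, N m; "position": TCP position; "tool_rot": TCP orientation; "contact_force": force on the tool from outside, world axes, zero at the start; "ft_torque": the same for the moment, N m; "grip_width": finger opening in m; "finger_force": force on a finger pad.
Only numpy, scipy, OpenCV 4.12 (cv2) and the standard library are available. Lean on these libraries where they do the work, as an engineer would, in place of code of your own. Each camera call takes 0.05 s, during which the arm holds its last target. There are 200 camera calls.

## Task

Fold the two half-raised side flaps of the carton outwards past upright, then take the mask brush that lies inside by its handle, tilt it handle up and draw it out slantwise from under the taped-down panel. Finish while still holding it still in the gripper, the whole brush in the air at least 5 cm above the carton's top and touching nothing else, with both flaps still folded out and the jar, cup, pot and bowl on the worktop left where they were.

Things in the scene. Friction and masses are not known exactly. Their poses are not given: they have to be found in the camera images.
- carton: Brown cardboard carton, fixed, outside 193 mm (x) by 168 mm (y) by 62 mm high; origin at the centre of its underside, z up. Walls, floor and panel 4 mm thick: floor top at z = 4 mm, panel underside at z = 58 mm. A rigid taped-down panel covers x = -96 to -17.5 mm; the opening runs on to the +x end wall's inside at x = 92.5 mm: 110 mm long, shorter than the brush, 160 mm wide.
- panel_edge (a point): Middle of the taped-down panel's free edge, on its top, at carton x = -17.5, y = 0, z = 62 mm. (At the carton's other end, a 50 mm end flap hangs down outside the +x end wall, out to x = 118 mm, never above the rim.)
- flap_left (a joint): Hinge of the flap on the carton's +y side, rad: 0 shut level, pi/2 upright, more = folded outwards, stop at 2.6. Starts at 0.85 to 1.2. Cardboard, 110 mm along the carton's x, 60 mm from hinge to free edge, 3 mm thick; it stays where it is left (stiff crease, 0.025 N m) and gives way to a light push.
- flap_right (a joint): The same for the flap on the carton's -y side.
- flap_left_hinge (a point): Middle of the left flap's hinge line (parallel to the carton's x), at carton x = 37.5, y = +84, z = 60.5 mm.
- flap_right_hinge (a point): Middle of the right flap's hinge line, at carton x = 37.5, y = -84, z = 60.5 mm.
- mask_brush: Flat mask brush lying on the carton's floor: whitish handle, orange-brown head, 156 mm long, 11 mm high, 18 g. Origin under the middle of its length; its y runs along it to the handle's end. Handle y = -24 to 80 mm, 11 mm wide; head y = -76 to -24 mm, 20 mm wide. It lies roughly along the carton's x, handle under the opening (+x), head under the panel.
- brush_head (a point): Middle of the tip of the brush's head (brush y = -76 mm, half-way up its 11 mm height).
- brush_end (a point): Middle of the end of the brush's handle (brush y = +80 mm, half-way up).
- brush_grip (a point): A good place to pinch the handle (brush y = +30 mm, half-way up).
- jar_counter: Bystander: jar with a black lid, 72 x 72 x 86 mm, origin at its foot.
- measuring_cup: Bystander: small pale cup, 64 x 64 x 61 mm, origin at its foot.
- pot_c0: Bystander: low cream pot, 68 x 68 x 43 mm, origin at its foot.
- bowl_teal: Bystander: teal mixing bowl, 122 x 122 x 56 mm, origin at its foot.

How it is judged:
On the way, in this order (a step that is already met when the one before it is completed fails the run):
1. both side flaps are folded outwards past upright (over 1.65 rad), the brush still lying in the carton (value of joint each of flap_left, flap_right above 1.65 rad and height (world z) of brush_end below 0.05 m), for 0.2 s.
2. the brush slants through the opening: handle end up above the carton's top, head still below the panel, tilted at least 0.25 rad (height (world z) of brush_end above 0.062 m and height (world z) of brush_head below 0.058 m and angle between mask_brush's own y axis and vertical below 1.32 rad), for 0.1 s.
At the end, for the whole second after the job is handed in: The gripper holds the brush still (under 0.03 m/s), both its ends more than 45 mm above the carton's top (0.107 m above the worktop), touching neither the carton nor the bystanders; both flaps still past upright (over 1.57 rad); jar, cup, pot and bowl within 30 mm of where they stood (height (world z) of each of brush_head, brush_end above 0.107 m and contact force between mask_brush and the fingers above 1 N and contact force between mask_brush and carton below 0.05 N and linear speed of mask_brush below 0.03 m/s and contact force between mask_brush and jar_counter below 0.05 N and contact force between mask_brush and measuring_cup below 0.05 N and contact force between mask_brush and pot_c0 below 0.05 N and contact force between mask_brush and bowl_teal below 0.05 N and value of joint each of flap_left, flap_right above 1.57 rad and distance of each of jar_counter, measuring_cup, pot_c0, bowl_teal from where it was at the start of the episode below 0.03 m); the arm keeps its last pose, push and grip.
It fails at once if the jar with black lid is knocked or shifted by over 30 mm (distance of jar_counter from where it was at the start of the episode above 0.03 m).
It fails at once if the small grey-white cup is knocked or shifted by over 30 mm (distance of measuring_cup from where it was at the start of the episode above 0.03 m).
It fails at once if the cream pot is knocked or shifted by over 30 mm (distance of pot_c0 from where it was at the start of the episode above 0.03 m).
It fails at once if the teal bowl is knocked or shifted by over 30 mm (distance of bowl_teal from where it was at the start of the episode above 0.03 m).
It also fails if it takes over 48 s, if anything falls off the work surface, if the arm or the gripper's body presses on something with over 40 N, if the wrist force passes 120 N, or if a joint passes its speed limit or range.

## Working session

There is one attempt and no reset: what is moved stays moved. The work goes in short steps, Python scripts to look and compute and a tool call to move; the robot and the scene stay as the last step left them, time stands still between calls to the robot, and variables do not carry over. Pictures are saved under pics/ and viewed, at most 10 in all, crops included, and the job is handed in when it is done.

Besides the shell and the picture viewer there is one more tool, called after ">>>" as name([rows], argument=value, ...), one row to a line, values as JSON. servo_tool: Moves the arm, as the interface text tells. Its arguments: {"type":"object","properties":{"commands":{"type":"array","items":{"type":"array","items":{"type":"array","items":{"type":"number"}}}},"claw":{"type":"number"},"force":{"type":"number"}},"required":["commands"]}

```bash
mkdir -p pics; cat > h.py <<'E'
import numpy as np, cv2
from bench import robot
from scipy.spatial.transform import Rotation as R
def cloud(name):
    c=robot.get_calibration(name); im,d=robot.capture(name)
    K=np.array([[c["fx"],0,c["cx"]],[0,c["fy"],c["cy"]],[0,0,1]])
    h,w=d.shape; u,v=np.meshgrid(np.arange(w),np.arange(h))
    x=(u-c["cx"])/c["fx"]; y=(v-c["cy"])/c["fy"]; xx,yy=x.copy(),y.copy()
    for _ in range(8):
        s=1+c["k1"]*(xx**2+yy**2); xx,yy=x/s,y/s
    P=np.stack([xx*d,yy*d,d],-1)-np.array(c["tvec"]).reshape(3)
    Rm=R.from_rotvec(np.array(c["rvec"]).reshape(3)).as_matrix()
    W=P@Rm
    W[d==0]=np.nan
    return im,d,W
E
python3 - <<'E'
from h import *
s=robot.sense(); print(s["clock"],s["position"],s["tool_rot"],s["contact_force"],s["grip_width"])
o=[]
for n in ["top","scene"]:
    im,d,W=cloud(n); np.save(n+".npy",W); cv2.imwrite(n+".png",im); cv2.imwrite("pics/"+n+"1.png",im)
    print(n,np.nanmin(W,(0,1)),np.nanmax(W,(0,1)))
E
```

```text
0.0 [ 0.15098116 -0.65734127  0.2552948 ] [ 9.93630945e-01  1.12679603e-01 -1.91282551e-04 -9.03221053e-04] [ 0.04832026  0.57738423 -0.18145982] 0.08569681409327613
top [-0.41720328 -1.38079505 -0.88285731] [0.92444888 1.45173512 0.79373171]
scene [-0.31999473 -0.97869134 -0.88421646] [0.93376765 1.85260014 0.83148274]
```

View pics/top1.png

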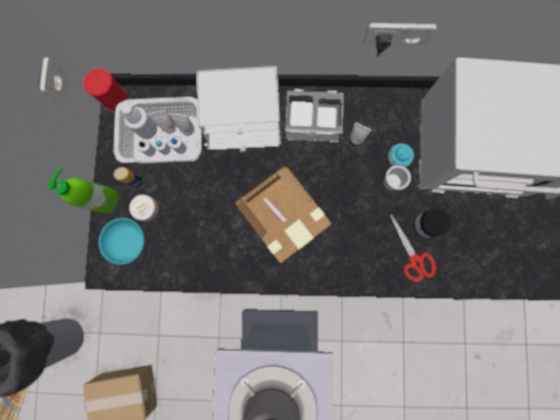

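View pics/scene1.png

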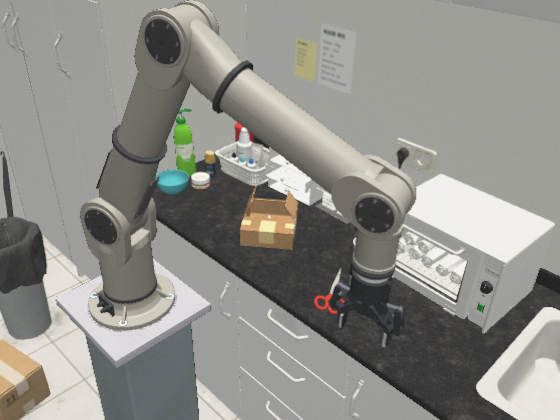

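```bash
python3 - <<'E'
from h import *
W=np.load("top.npy"); im=cv2.imread("top.png")
for (u,v) in [(284,215),(270,330),(272,410),(122,240),(142,208),(400,178),(432,222),(402,154),(415,262),(90,285),(265,185),(300,233),(275,210),(330,215),(285,170),(240,205),(285,262),(255,220)]:
    print((u,v),W[v,u].round(3))
x0,y0,x1,y1=215,150,350,280
c=cv2.resize(im[y0:y1,x0:x1],None,fx=4,fy=4,interpolation=cv2.INTER_CUBIC)
z=W[y0:y1,x0:x1,2]; g=np.clip(np.nan_to_num(z)/0.13*255,0,255).astype(np.uint8)
cv2.imwrite("zc.png",g)
cv2.imwrite("pics/crop1.png",c)
E
```

```text
(284, 215) [ 0.52  -0.019  0.002]
(270, 330) [ 0.11   0.037 -0.572]
(272, 410) [ 0.067 -0.004  0.186]
(122, 240) [0.44  0.436 0.003]
(142, 208) [0.527 0.37  0.042]
(400, 178) [ 0.629 -0.342  0.012]
(432, 222) [ 0.498 -0.399  0.087]
(402, 154) [ 0.689 -0.339  0.044]
(415, 262) [ 0.397 -0.378  0.01 ]
(90, 285) [0.312 0.52  0.   ]
(265, 185) [0.594 0.033 0.054]
(300, 233) [ 0.466 -0.063  0.062]
(275, 210) [0.533 0.006 0.011]
(330, 215) [ 0.523 -0.148 -0.001]
(285, 170) [ 0.631 -0.02   0.075]
(240, 205) [0.534 0.095 0.084]
(285, 262) [ 0.39  -0.025  0.   ]
(255, 220) [0.493 0.052 0.106]
```

View pics/crop1.png

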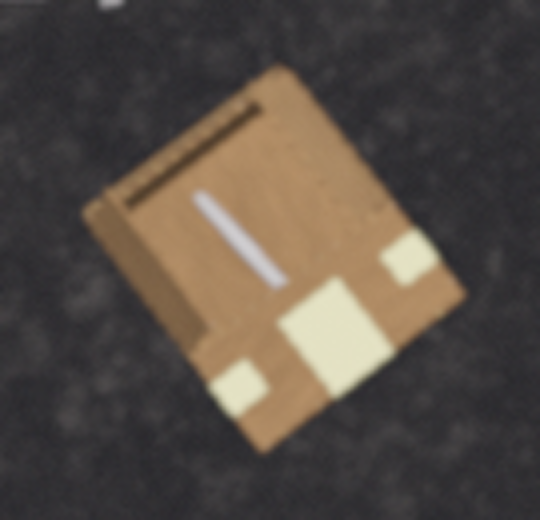

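```bash
cat > fit.py <<'E'
from h import *
W=np.load("top.npy"); im=cv2.imread("top.png")
X=W[150:280,215:350]; I=im[150:280,215:350]
x,y,z=X[...,0],X[...,1],X[...,2]
hsv=cv2.cvtColor(I,cv2.COLOR_BGR2HSV)
m=(z>0.055)
m=cv2.morphologyEx(m.astype(np.uint8),cv2.MORPH_OPEN,np.ones((3,3)))>0
r=cv2.minAreaRect((X[m][:,:2]*1000).astype(np.float32)); print("rect",r)
# panel: cream tape
t=(z>0.05)&(z<0.075)&(I[...,0]>130)
print("panelz",np.median(z[t]),"tape centroid",X[t].mean(0))
# brush
b=(z<0.03)&(z>-.01)&(hsv[...,1]<60)&(I[...,0]>120)
n,l,st,_=cv2.connectedComponentsWithStats(b.astype(np.uint8)); k=1+np.argmax(st[1:,4]); b=l==k
print("brush n",b.sum(),"z",np.median(z[b])); rb=cv2.minAreaRect((X[b][:,:2]*1000).astype(np.float32)); print(rb); print(cv2.boxPoints(rb))
print(cv2.boxPoints(r))
E
python3 fit.py
```

```text
rect ((554.80712890625, 15.653640747070312), (295.8835754394531, 169.7067413330078), 38.49877166748047)
panelz 0.06230291548997513 tape centroid [ 0.46697114 -0.05515232  0.06226992]
brush n 151 z 0.011758788906238028
((534.456298828125, 8.203174591064453), (85.504638671875, 14.439750671386719), 44.46902847290039)
[[498.8893   -16.593521]
 [509.00467  -26.898148]
 [570.0233    32.99987 ]
 [559.90796   43.304497]]
[[ 386.20367   -10.031731]
 [ 491.84576  -142.84787 ]
 [ 723.4106     41.339012]
 [ 617.7685    174.15515 ]]
```

```bash
cat >> fit.py <<'E'
print('---')
n,l,st,_=cv2.connectedComponentsWithStats(m.astype(np.uint8)); 
m2=(l==l[83,85])
r=cv2.minAreaRect((X[m2][:,:2]*1000).astype(np.float32)); print("rect",r,m2.sum())
th=np.deg2rad(r[2] if r[1][0]>r[1][1] else r[2]-90); print(th)
ex=np.array([np.cos(th),np.sin(th)]); ey=np.array([-ex[1],ex[0]])
c=np.array(r[0])/1000
q=np.stack([(X[...,:2]-c)@ex,(X[...,:2]-c)@ey],-1)*1000
print("tape local",q[t].mean(0), "x range",q[m2][:,0].min(),q[m2][:,0].max(),"y",q[m2][:,1].min(),q[m2][:,1].max())
for s in (1,-1):
    f=m2&(np.abs(q[...,0]-37)<40)&(s*q[...,1]>30)
    p=np.stack([np.abs(q[f][:,1]),z[f]*1000],1)
    k=p[:,1]>70
    print(s,"flap pts",k.sum(),"top",np.percentile(p[:,1],[50,95,100]),"at |y|",p[k][p[k][:,1]>np.percentile(p[k][:,1],85)][:,0].mean())
E
python3 fit.py | sed -n '/---/,$p'
```

```text
---
rect ((516.78955078125, -14.620559692382812), (198.578857421875, 169.80014038085938), 38.65153884887695) 2792
0.6745966138754018
tape local [-64.22156199  -0.5379419 ] x range -99.289403366098 99.28947166929291 y -84.90006505864228 84.90005456095177
1 flap pts 266 top [ 92.55569904 115.55349153 118.54795617] at |y| 61.15944211394433
-1 flap pts 288 top [ 89.83311899 110.59782351 114.13462681] at |y| 51.74802930384354
```

>>> servo_tool([
  [[0.03,-0.022,0,0,0,0],[0.03,-0.022,0,0,0,0],[0.03,-0.022,0,0,0,0],[0.03,-0.022,0,0,0,0],[0.03,-0.022,0,0,0,0],[0.03,-0.022,0,0,0,0],[0.03,-0.022,0,0,0,0],[0.03,-0.022,0,0,0,0],[0.03,-0.022,0,0,0,0],[0.03,-0.022,0,0,0,0],[0.03,-0.022,0,0,0,0]],
], claw=1, force=40)

```text
clock: 1.02
position: [0.4192, -0.3465, 0.2561]
tool_rot: [0.994, 0.113, -0.0, -0.0]
contact_force: [0.9, -0.6, 0.6]
grip_width: -0.0002
finger_force: 0.0
```

>>> servo_tool([
  [[0.0186,-0.029,0,0,0,0],[0.0186,-0.029,0,0,0,0],[0.0186,-0.029,0,0,0,0],[0.0186,-0.029,0,0,0,0],[0.0186,-0.029,0,0,0,0],[0.0186,-0.029,0,0,0,0],[0.0186,-0.029,0,0,0,0],[0.0186,-0.029,0,0,0,0],[0.0186,-0.029,0,0,0,0],[0.0186,-0.029,0,0,0,0],[0.0186,-0.029,0,0,0,0],[0,0,0,0,0,0]],
])

```text
clock: 2.02
position: [0.5478, 0.0169, 0.2564]
tool_rot: [0.993, 0.117, 0.001, -0.002]
contact_force: [-1.3, 1.3, -0.2]
grip_width: -0.0001
finger_force: 0.0
```

>>> servo_tool([
  [[0,0,0,0,0,-0.09],[0,0,0,0,0,-0.09],[0,0,0,0,0,-0.09],[0,0,0,0,0,-0.09],[0,0,0,0,0,-0.09],[0,0,0,0,0,0],[0,0,0,0,0,0]],
])

```text
clock: 2.6
position: [0.5463, 0.0082, 0.256]
tool_rot: [0.944, 0.33, -0.0, -0.0]
contact_force: [-0.8, 0.5, -0.4]
grip_width: -0.0002
finger_force: 0.0
```

```bash
python3 - <<'E'
from h import *
print(robot.sense()["joint_pos"])
im,d,W=cloud("wrist"); np.save("wrist.npy",W); cv2.imwrite("wrist.png",im); cv2.imwrite("pics/w1.png",im)
E
```

```text
[ 0.23255578  0.30075277 -0.43812155  1.84091595  0.14677949  1.03230545
 -1.16188711]
```

View pics/w1.png

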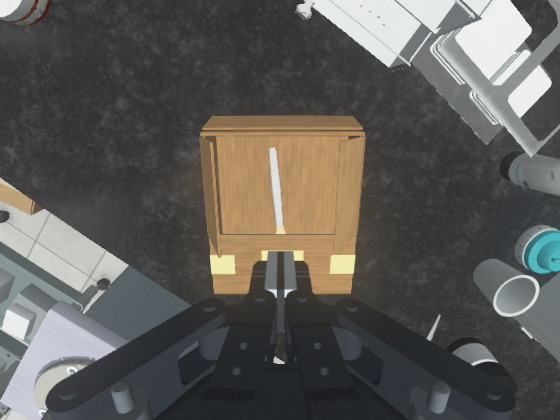

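```bash
cat > loc.py <<'E'
from h import *
import sys
W=np.load("wrist.npy"); im=cv2.imread("wrist.png")
c=np.array([.5168,-.0146]); th=.6746
ex=np.array([np.cos(th),np.sin(th)]); ey=np.array([-ex[1],ex[0]])
L=np.stack([(W[...,:2]-c)@ex,(W[...,:2]-c)@ey,W[...,2]],-1)*1000
hsv=cv2.cvtColor(im,cv2.COLOR_BGR2HSV)
m=(np.abs(L[...,0]-35)<55)&(np.abs(L[...,1])<60)&(L[...,2]<30)&(hsv[...,1]<60)&(hsv[...,2]>130)
m[240:]=False
n,l,st,_=cv2.connectedComponentsWithStats(m.astype(np.uint8)); k=1+np.argmax(st[1:,4]); b=l==k
p=L[b]; print(b.sum(),st[k],"z",np.median(p[:,2]))
r=cv2.minAreaRect(p[:,:2].astype(np.float32)); print("brush local",r,cv2.boxPoints(r))
# rim +x end and walls
for (u,v) in [(282,132),(282,125),(205,140),(362,140),(280,245),(222,264),(342,264),(204,180),(350,180),(218,250)]: print((u,v),L[v,u].round(1))
E
python3 loc.py
```

```text
605 [269 147  14  73 605] z 13.189393321659285
brush local ((26.18842124938965, 5.767720699310303), (92.0598373413086, 11.574173927307129), 4.059236526489258) [[-20.135681    8.281935 ]
 [-19.316372   -3.263205 ]
 [ 72.51253     3.2535067]
 [ 71.693214   14.798647 ]]
(282, 132) [93.8 -2.4 61. ]
(282, 125) [100.2  -2.4  52.5]
(205, 140) [90.1 68.  96. ]
(362, 140) [ 86.9 -82.3  69.2]
(280, 245) [-31.9  -0.1  62.6]
(222, 264) [-56.5  67.9  62.7]
(342, 264) [-56.5 -72.6  63.1]
(204, 180) [47.  77.8 73.1]
(350, 180) [ 51.  -68.   90.5]
(218, 250) [-10.9  58.8 116.2]
```

>>> servo_tool([
  [[0,0,0.0225,0,0,0],[0,0,0.0225,0,0,0],[0,0,0.0225,0,0,0],[0,0,0.0225,0,0,0],[0,0,0.0225,0,0,0],[0,0,0.0225,0,0,0],[0,0,0,0,0,0]],
])

```text
clock: 3.23
position: [0.5437, 0.0081, 0.1174]
tool_rot: [0.944, 0.331, -0.003, -0.001]
contact_force: [-0.1, -0.9, 0.2]
grip_width: -0.0004
finger_force: 0.0
```

>>> servo_tool([
  [[0,-0.0115,0,0,0,0],[0,-0.0115,0,0,0,0],[0,-0.0115,0,0,0,0],[0,-0.0115,0,0,0,0],[0,-0.0115,0,0,0,0],[0,-0.0115,0,0,0,0],[0,-0.0115,0,0,0,0],[0,-0.0115,0,0,0,0],[0,0,0,0,0,0],[0,0,0,0,0,0]],
])

```text
clock: 4.07
position: [0.4886, 0.081, 0.1214]
tool_rot: [0.943, 0.332, -0.0, -0.0]
contact_force: [-0.3, 0.0, -0.1]
grip_width: 0.0002
finger_force: 0.0
```

>>> servo_tool([
  [[0,0.023,0,0,0,0],[0,0.023,0,0,0,0],[0,0.023,0,0,0,0],[0,0.023,0,0,0,0],[0,0.0115,0,0,0,0],[0,0.0115,0,0,0,0],[0,0.0115,0,0,0,0],[0,0.0115,0,0,0,0]],
])

```text
clock: 4.73
position: [0.5754, -0.0272, 0.1212]
tool_rot: [0.943, 0.332, -0.0, -0.0]
contact_force: [-0.1, 0.9, 1.6]
grip_width: -0.0004
finger_force: 0.6
```

>>> servo_tool([
  [[0,0.0115,0,0,0,0],[0,0.0115,0,0,0,0],[0,0.0115,0,0,0,0],[0,0.0115,0,0,0,0],[0,0,0,0,0,0],[0,0,0,0,0,0]],
])

```text
clock: 5.23
position: [0.6044, -0.064, 0.1211]
tool_rot: [0.944, 0.331, 0.0, 0.0]
contact_force: [0.1, 0.9, -0.2]
grip_width: 0.0
finger_force: 0.0
```

Return to the centre, rise a little, open partly and look.

>>> servo_tool([
  [[0,-0.02,0,0,0,0],[-0.003,-0.02,0,0,0,0],[-0.003,-0.02,-0.01,0,0,0],[-0.003,-0.02,-0.02,0,0,-0.035],[-0.003,-0.0185,-0.025,0,0,-0.035],[-0.003,0,-0.03,0,0,0],[0,0,0,0,0,0],[0,0,0,0,0,0]],
], claw=0.5)

```text
clock: 5.9
position: [0.5312, 0.0043, 0.2081]
tool_rot: [0.931, 0.365, 0.002, 0.001]
contact_force: [0.2, -0.6, 0.1]
grip_width: 0.0427
finger_force: 0.0
```

```bash
python3 - <<'E'
from h import *
s=robot.sense();print(s["position"],s["tool_rot"],s["grip_width"],s["clock"])
im,d,W=cloud("wrist"); np.save("wrist.npy",W); cv2.imwrite("wrist.png",im); cv2.imwrite("pics/w2.png",im)
E
python3 loc.py | head -5
```

```text
[0.5312021  0.00425652 0.2081316 ] [9.31112398e-01 3.64726874e-01 1.79470525e-03 8.88099018e-04] 0.04266837055292044 5.9
810 [275 140  11  85 810] z 13.220319347767415
brush local ((25.767019271850586, 5.635034561157227), (92.46890258789062, 10.996940612792969), 4.471875190734863) [[-20.755396    7.511878 ]
 [-19.897966   -3.4515846]
 [ 72.28944     3.758191 ]
 [ 71.43201    14.721654 ]]
```

View pics/w2.png

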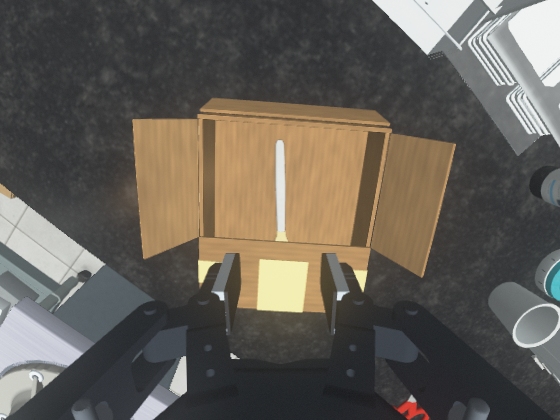

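>>> servo_tool([
  [[0,0,0.022,0,0,0],[0,0,0.022,0,0,0],[0,0,0.022,0,0,0],[0,0,0.022,0,0,0],[0,0,0.022,0,0,0],[0,0,0.022,0,0,0],[0,0,0.022,0,0,0],[0,0,0.012,0,0,0],[0,0,0.01,0,0,0],[0,0,0,0,0,0],[0,0,0,0,0,0]],
])

```text
clock: 6.87
position: [0.5304, 0.0037, 0.0299]
tool_rot: [0.931, 0.364, -0.0, -0.0]
contact_force: [0.2, 0.4, -0.6]
grip_width: 0.0426
finger_force: 0.0
```

>>> servo_tool([
  [[0,0,0,0,0,0],[0,0,0,0,0,0],[0,0,0,0,0,0],[0,0,0,0,0,0],[0,0,0,0,0,0],[0,0,0,0,0,0],[0,0,0,0,0,0]],
], claw=1, force=40)

```text
clock: 7.45
position: [0.531, 0.0036, 0.0309]
tool_rot: [0.931, 0.364, 0.0, 0.0]
contact_force: [0.2, 0.2, 6.1]
grip_width: 0.0086
finger_force: 40.7
```

>>> servo_tool([
  [[0,0,-0.003,0,0,0],[-0.0015,0,-0.0063,0,0.06,0],[-0.0015,0,-0.0063,0,0.06,0],[-0.0015,0,-0.0063,0,0.06,0],[-0.0015,0,-0.0063,0,0.06,0],[-0.0015,0,-0.0063,0,0.06,0],[-0.0015,0,-0.0063,0,0.06,0],[-0.0015,0,-0.0063,0,0.06,0],[0,0,0,0,0,0],[0,0,0,0,0,0],[0,0,0,0,0,0]],
])

```text
clock: 8.37
position: [0.5178, -0.0084, 0.0746]
tool_rot: [0.911, 0.356, 0.194, -0.076]
contact_force: [0.1, 0.1, -0.4]
grip_width: 0.0091
finger_force: 40.0
```

```bash
python3 - <<'E'
from h import *
s=robot.sense();Rm=R.from_quat(s["tool_rot"]).as_matrix();p=s["position"]
for q in [(-.106,0,.021),(.05,0,.021)]: print(p+Rm@np.array(q))
print(Rm[:,0],s["joint_pos"])
im,d,W=cloud("wrist"); cv2.imwrite("pics/w3.png",im)
E
```

```text
[ 0.45294465 -0.06826191  0.01228892]
[0.55758789 0.02844382 0.07580108]
[0.67078999 0.61990855 0.4071292 ] [ 0.66758006  0.53846679 -0.71649014  2.2212446   0.20024886  0.20458993
 -0.93779055]
```

View pics/w3.png

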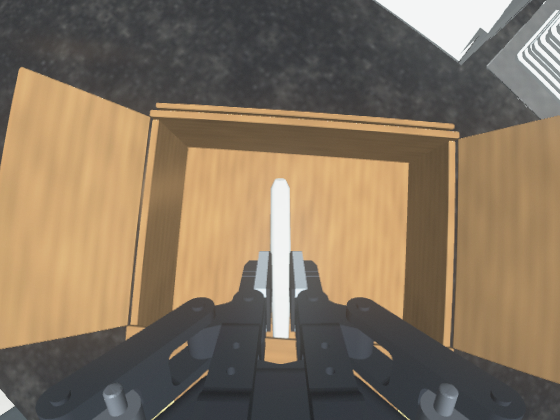

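>>> servo_tool([
  [[0.005,0,0,0,0,0],[0.01,0,0,0,0,0],[0.01,0,0,0,0,0],[0.01,0,0,0,0,0],[0.01,0,0,0,0,0],[0.01,0,0,0,0,0],[0.01,0,0,0,0,0],[0.01,0,0,0,0,0],[0.01,0,0,0,0,0],[0.01,0,0,0,0,0],[0,0,0,0,0,0],[0,0,0,0,0,0]],
])

```text
clock: 9.42
position: [0.5813, 0.0506, 0.1135]
tool_rot: [0.911, 0.357, 0.194, -0.076]
contact_force: [-0.3, -0.6, -0.8]
grip_width: 0.0089
finger_force: 40.0
```

>>> servo_tool([
  [[0.0061,0,-0.0137,0,0,0],[0.0061,0,-0.0137,0,0,0],[0.0061,0,-0.0137,0,0,0],[0.0061,0,-0.0137,0,0,0],[0.0061,0,-0.0137,0,0,0],[0.0061,0,-0.0137,0,0,0],[0.0061,0,-0.0137,0,0,0],[0.0061,0,-0.0137,0,0,0],[0.0061,0,-0.0137,0,0,0],[0,0,0,0,0,0],[0,0,0,0,0,0],[0,0,0,0,0,0]],
])

```text
clock: 10.42
position: [0.58, 0.0494, 0.247]
tool_rot: [0.911, 0.356, 0.193, -0.076]
contact_force: [-0.1, -0.1, 0.1]
grip_width: 0.0089
finger_force: 40.0
```

>>> servo_tool([
  [[0,0,0,0,0,0],[0,0,0,0,0,0],[0,0,0,0,0,0],[0,0,0,0,0,0],[0,0,0,0,0,0],[0,0,0,0,0,0]],
])

```text
clock: 10.92
position: [0.5808, 0.0501, 0.2481]
tool_rot: [0.911, 0.356, 0.194, -0.076]
contact_force: [1.0, 0.4, -0.5]
grip_width: 0.0089
finger_force: 40.0
```

```bash
python3 - <<'E'
from h import *
s=robot.sense();Rm=R.from_quat(s["tool_rot"]).as_matrix();p=s["position"]
for q in [(-.106,0,.021),(.05,0,.021)]: print(p+Rm@np.array(q))
print(s["grip_width"],s["finger_force"],abs(s["qd"]).max())
im,d,W=cloud("wrist"); cv2.imwrite("pics/w4.png",im)
im,d,W=cloud("scene"); cv2.imwrite("pics/s4.png",cv2.resize(im[120:320,160:440],None,fx=2.5,fy=2.5))
E
```

```text
[ 0.5159781  -0.00972564  0.18570025]
[0.6206035  0.08694425 0.24929629]
0.008870198600433348 40.031933358404785 0.002603779951282584
```

View pics/w4.png

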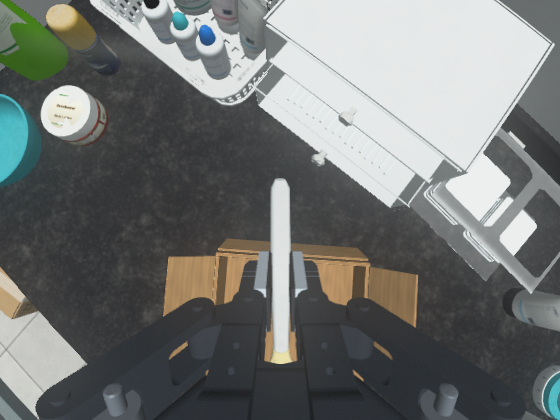

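View pics/s4.png

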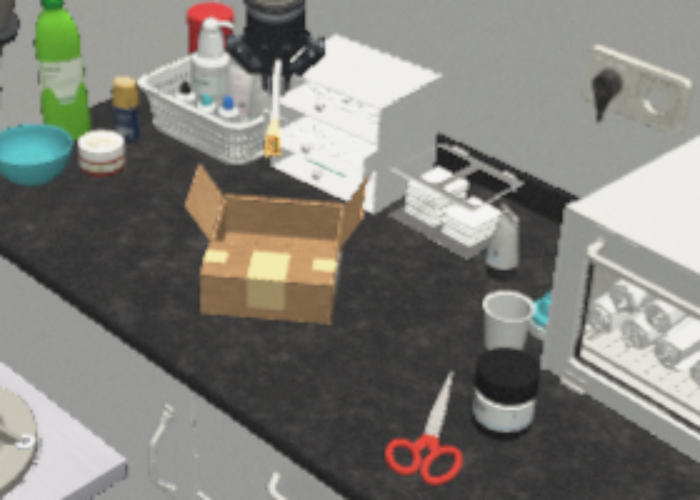

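The whole brush hangs in the gripper well above the carton (handle at (280,180)–(280,350) in the wrist view, orange head at (272,140) in the scene crop). Both flaps are still out, and the bystanders have not moved.

```bash
python3 -c "
from bench import robot; print(robot.finish_job())"
```

```text
the job is handed in; nothing more can be done
None
```

I handed the job in at about 11 s of the 48 s allowed: both flaps are folded out, and the brush is held still in the gripper with its ends about 0.19 m and 0.25 m above the worktop. In the last pictures the jar, cup, pot and bowl look unmoved; the hand-in gave no verdict.

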